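# Start a vacuum-sealing cycle and its timer

### The arm

A 6-joint arm with a two-finger parallel gripper is mounted at the origin on the work surface. World frame = base frame: x ahead of the robot, y to its left, z up, the work surface at z = 0. Lengths are in mm, angles in rad, forces in N, time in s.
With the tool pointing down it reaches from about 350 to 875 mm from the base axis. Payload 4.2 kg.
Tool frame: the origin (TCP) lies midway between the tips of the shut fingers; the grasp point (between the pads) lies 19 mm behind it; z points along the fingers, y is the line along which they close (so a half turn about z gives the same grasp; the last joint's range is limited). The gripper opens to 85 mm and grips with 20 to 120 N. Pads are 22 mm wide; open, the fingers measure 114 mm over their backs; the gripper's body (76 mm by 85 mm) begins 54 mm behind the grasp point. The pads swing forward as they close: fully open they stand 13 mm farther back than shut.
Start: joints at [1.391, 0.385, 0.008, 0, -1.194, -0.259], TCP at [265.5, 565.782, 207.512] pointing down, gripper open.
Joint ranges: [-3.14, 3.14], [-1.21, 2.06], [-1.07, 1.41], [-3.16, 2.05], [-2.99, -0.16], [-3.1, 3.1]. Speed limits (rad/s): [2.79, 2.79, 3.14, 3.14, 3.14, 3.14].

### API

Orientations are given as a unit quaternion [x, y, z, w].
In Python, from bench import arm gives the robot as it stands.
- The arm moves only by the tool send_rows, never from a script. Its argument "targets" is a list of rows, each an object of numbers: "gripper": the gripper command: -1 is fully open, 1 is shut, values between are in proportion; "x", "y", "z": the shift along the tool's x, y, z in cm; "ax", "ay", "az": the turn, a rotation vector about the tool's x, y, z in degrees. A call has 1 to 5 rows; each row shifts and turns the commanded pose from where the row before left it, along the tool's axes as they then stand; what a row does not reach is not made up. A row lasts 1/12 s, in which the tool goes at most 41.7 mm and 7.16 degrees, less where a joint would pass 70% of its speed; a pose out of reach is approached as far as the arm can. A call is refused whole if a number of a shift passes 4.17 or a number of a turn 7.16, either way. A call with a gripper value outside its range is refused whole. The fingers move at their own pace and stop on an object; the grip force is fixed at half the most. Time passes only in rows, so rows that do not move let the fingers close. It gives the time, the measured TCP pose, the force, the opening and the grip force at its end, in the units of the state.
- arm.read_state(): the state, without advancing time (a new reading comes with each control period).
- arm.get_image(name): name is "scene" or "side" or "wrist"; returns (picture, depth): 480x640x3 uint8, red, green, blue; 480x640 float32, mm along the optical axis (not along the pixel's ray), 0 where there is no reading.
- arm.camera_model(name): a dict with "fx", "fy", "cx", "cy" (pixels), "cam_to_world" (4x4, takes a point from camera to world coordinates). Camera axes: x right, y down, z forward; pixel columns grow to the right and rows downward; lengths in mm; the calibration is good to about 2 mm. The wrist camera is an equidistant fisheye: a pixel r from the principal point sees the ray r / f radians off the axis. A picture is of the moment at which its call begins: read the wrist's pose just before it. camera_model takes no time and is no camera call; for the wrist camera it gives the pose at the moment of the call.
- arm.job_done(): hands the job in; it is judged then, once.
Trained networks look in the newest picture that a camera, given by its name, has taken for a name from the list of things; names that differ only in an ending like _2 or _b are one class to them, and where a whole thing is asked for, a point or a joint stands for the part that bears it (a point fixed in the world has none). Each returns a list of dicts, best first, with "score" (0 to 1); they miss things now and then, are a little off and sometimes report something else, mostly with a low value. They report only what shows in the picture. A call takes as long as a camera call.
- arm.boxes_of(camera, thing): "rect" ([left, top, width, height] in pixels, round what is visible of it).
The state is a dict: "clock": time; "joints": joint angles; "joint_vel": joint speeds; "joint_efforts": joint torques, N m; "position": TCP position; "ee_rot": TCP orientation; "contact_force": force on the tool from outside, world axes, zero at the start; "wrist_torque": the same for the moment, N m; "gripper_width": finger opening in mm; "grasp_force": force on a finger pad.
Only numpy, scipy, OpenCV 4.12 (cv2) and the standard library are available. Lean on these libraries where they do the work, as an engineer would, in place of code of your own. Each camera call takes 0.05 s, during which the arm holds its last target. There are 200 camera calls.

### The job

Set the vacuum sealer going with the closed fingertips: press the raised end of its black rocker switch to turn it on, then push the lid down until it is fully shut, then press the long bar key to start the cycle, and last press the big round key of the kitchen timer to time it, letting each key come up again. Leave the small square key alone, only touch the timer where it stands (do not lift it or shove it about), and leave everything else on the table where it is.

Things in the scene. Friction and masses are not known exactly. Their poses are not given: they have to be found in the camera images.
- sealer: Vacuum sealer, fixed: steel box 210 deep (its x) x 322 wide (y) x 45 mm high; origin: centre of its underside, front (-x) to the robot, turned up to 0.25 rad. Left: chamber under a lid (its y -0.04 to 0.165 m). Right: control deck 45 mm above the table with, front to back, rocker at (-0.058, -0.1), bar key (0.012, -0.1), square key (0.072, -0.1) in its frame.
- lid (a joint): Lid angle, rad: 0 = fully shut, larger = more open (starts 0.25 to 0.42). Aluminium plate 190 deep x 200 wide x 10 mm thick, with an 18 mm black lip on its front edge. Hinge line at the sealer's back, along its y, through (0.1, 0.0625, 0.045) m in its frame, at the plate's underside. Stiff: stays where left; 2 to 6 N down near the front edge closes it.
- lid_push (a point): Point on top of the lid, mid-width, 170 mm in front of the hinge, 22 mm behind the plate's front edge: a good place to push down. It moves with the lid; when shut it is 55 mm above the table, at (-0.07, 0.0625) m in the sealer's frame.
- rocker (a joint): Angle of the power rocker, rad: 0 = off (end nearest the robot stands up), 0.30 = on (that end fully down). Stays where left. Black slab 56 mm long (sealer x) x 36 mm wide, pivoted at its middle, in a black frame 72 x 52 mm whose rim is 8 mm above the deck; takes about 3 N at rocker_on.
- rocker_on (a point): Point on the top face of the rocker's raised end (the end nearest the robot), 20 mm from the pivot towards the sealer's front; press here, straight down. About 68 mm above the table when off; goes down about 6 mm.
- bar_key (a joint): Travel of the long white bar key that starts the cycle, m: 0 = up, 0.006 = fully down. Springs back up; 1.5 N to start, 5 N fully down. Its top is 24 mm (sealer x) x 70 mm (sealer y).
- bar_key_top (a point): Centre of the bar key's top face, 58 mm above the table (13 mm above the deck) when up.
- square_key (a joint): Travel of the small white square key (24 x 24 mm, air release), m: 0 = up, 0.006 = fully down; springs back. To be left alone.
- square_key_top (a point): Centre of the square key's top face, 58 mm above the table, 60 mm behind the bar key's centre.
- timer: Loose round white kitchen timer, 92 mm across, 34 mm high, about 0.35 kg, standing on the table left or right of the sealer, with one big round grey key in the middle of its top. Origin: centre of its underside.
- timer_key (a joint): Travel of the timer's round key, m: 0 = up, 0.006 = fully down; springs back; 1.5 N to start, 5 N fully down. The key is 40 mm across and stands 13 mm above the timer's top.
- timer_key_top (a point): Centre of the top face of the timer's key, 47 mm above the table when up.
- tub: Bystander, loose: open white plastic tub, 90 x 90 x 50 mm high. Origin: centre of its underside.
- jar_amber: Bystander, loose: amber glass jar with a steel cap, 54 mm across, 85 mm high. Origin: centre of its underside.
- jar_clear: Bystander, loose: clear glass jar with a steel cap, 60 mm across, 70 mm high. Origin: centre of its underside.
- tape: Bystander, loose: cardboard-coloured roll (ring) lying flat, 90 mm across, 30 mm high. Origin: centre of its underside.
- cup: Bystander, loose: steel cup, 70 mm across, 70 mm high. Origin: centre of its underside.
- spatula: Bystander, loose: spatula lying flat. Origin: centre of its underside (the point on the table under the middle of the tool).
- squeeze: Bystander, loose: red squeeze bottle, 56 mm across, 110 mm high. Origin: centre of its underside.

How it is judged:
By the outcome, as a careful person would: the job done as asked, in the order asked, and still so for the second after the job is handed in, with the robot touching nothing.
It also fails if it takes over 59 s, if anything falls off the work surface, if the arm or the gripper's body presses on something with over 40 N, if the wrist force passes 120 N, or if a joint passes its speed limit or range.

## Working session

There is one attempt and no reset: what is moved stays moved. The work goes in short steps, Python scripts to look and compute and a tool call to move; the robot and the scene stay as the last step left them, time stands still between calls to the robot, and variables do not carry over. Pictures are saved under pics/ and viewed, at most 10 in all, crops included, and the job is handed in when it is done.

Besides the shell and the picture viewer there is one more tool, called after "Call:" as name([rows], argument=value, ...), one row to a line, values as JSON. send_rows: Moves the arm, as the interface text tells. Its arguments: {"type":"object","properties":{"targets":{"type":"array"}},"required":["targets"]}

```bash
mkdir -p pics; ls
python3 - <<'E'
from bench import arm
import cv2,numpy as np
s=arm.read_state();print(s)
for c in ["scene","side"]:
    im,d=arm.get_image(c);cv2.imwrite(f"pics/{c}0.png",im[:,:,::-1]);np.savez(f"pics/{c}0.npz",im=im,d=d)
    m=arm.camera_model(c);print(c,m)
    for t in ["sealer","lid","rocker","bar_key","square_key","timer","timer_key"]:
        print(t,[(r['score'],r['rect']) for r in arm.boxes_of(c,t)[:2]])
print(arm.read_state()['clock'])
E
```

```text
pics
{'clock': 0.0, 'joints': array([ 1.39061043e+00,  3.85576909e-01,  6.62968057e-03, -5.05638978e-04,
       -1.19395812e+00, -2.58628376e-01]), 'joint_vel': array([ 0.00076462, -0.00103195,  0.00018821,  0.00207321, -0.00012663,
        0.00029149]), 'joint_efforts': array([-3.52696516e-04, -3.92289984e+01,  1.88401884e+01,  4.18633282e+00,
       -4.67157253e-03, -1.46825101e-05]), 'position': array([265.24087849, 565.23919783, 206.40985086]), 'ee_rot': array([ 9.76005782e-01, -2.17741928e-01, -1.93452281e-04,  1.06291361e-03]), 'contact_force': array([ 0.39630353,  0.28663542, -0.72274422]), 'wrist_torque': array([ 0.00868513, -0.00082846, -0.0032147 ]), 'grasp_force': 0.0, 'gripper_width': 85.3917617185716}
scene {'fx': 613.4767953719831, 'fy': 613.4767953719831, 'cx': 319.9391642332024, 'cy': 238.17215314366086, 'cam_to_world': array([[-1.88098176e-01,  5.09830447e-01, -8.39459345e-01,
         1.66672633e+03],
       [ 9.82119663e-01,  1.04381363e-01, -1.56670030e-01,
         2.35705339e+02],
       [ 7.74875904e-03, -8.53918876e-01, -5.20348451e-01,
         8.18313872e+02
[... 739 characters left out ...]
01,
        -5.73864413e+02],
       [ 1.36862897e-02, -7.05568514e-01, -7.08509533e-01,
         8.21831482e+02],
       [ 0.00000000e+00,  0.00000000e+00,  0.00000000e+00,
         1.00000000e+00]])}
sealer [(0.68, [244.2, 147.5, 163.8, 148.2])]
lid [(0.69, [255.8, 151.1, 117.6, 56.3]), (0.28, [339.4, 224.2, 28.6, 27.8])]
rocker [(0.87, [304.8, 237.3, 35.8, 22.6]), (0.73, [371.9, 219.6, 16.0, 16.5])]
bar_key [(0.74, [339.7, 224.2, 31.8, 28.6]), (0.35, [187.5, 154.9, 19.6, 9.4])]
square_key [(0.67, [373.2, 222.1, 14.1, 10.8]), (0.64, [399.0, 336.1, 64.8, 75.7])]
timer [(0.71, [306.8, 239.0, 35.3, 20.8]), (0.64, [178.1, 151.2, 42.6, 31.7])]
timer_key [(0.66, [278.2, 325.1, 45.8, 153.0])]
0.8
```

View pics/side0.png

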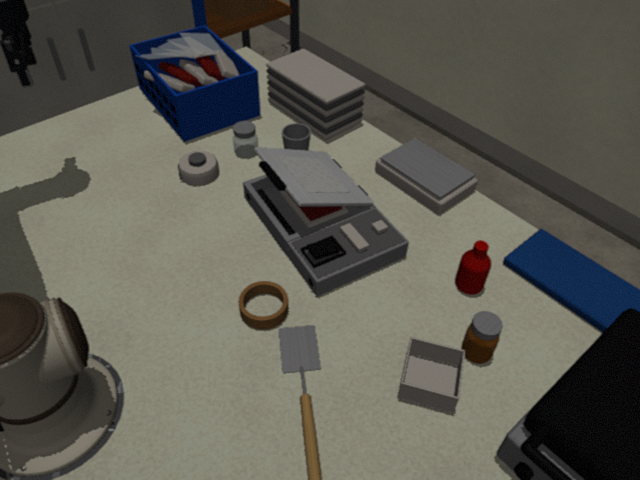

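View pics/scene0.png

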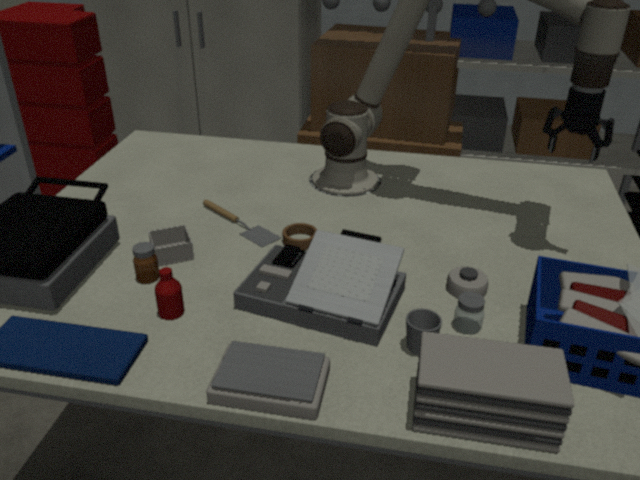

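The side view shows the rocker at about (322,249), the bar key at (354,237), the square key at (379,227), and the timer at (198,165) with its key at (197,159). The lid is open. In the scene view the timer is at (468,281), with the clear jar and cup close behind it.

```bash
cat > h.py <<'E'
from bench import arm
import numpy as np
def ray(c,u,v,z):
    m=arm.camera_model(c);T=m['cam_to_world']
    d=T[:3,:3]@np.array([(u-m['cx'])/m['fx'],(v-m['cy'])/m['fy'],1]);o=T[:3,3]
    return (o+d*(z-o[2])/d[2])
def cloud(c,d):
    m=arm.camera_model(c);T=m['cam_to_world'];v,u=np.mgrid[:480,:640]
    P=np.stack([(u-m['cx'])/m['fx']*d,(v-m['cy'])/m['fy']*d,d],-1)
    return P@T[:3,:3].T+T[:3,3]
E
python3 - <<'E'
from h import *
import cv2
D={c:np.load(f"pics/{c}0.npz") for c in("scene","side")}
R={"side":{"bar":[339.7,224.2,31.8,28.6,57],"sq":[373.2,222.1,14.1,10.8,57],"rock":[304.8,237.3,35.8,22.6,53],"tim":[189,152,16,14,45]},
"scene":{"bar":[260.2,264.9,31.6,21.5,57],"sq":[253.6,279.7,16.6,11.7,57],"rock":[274.6,244.8,27.1,18.4,56],"tim":[457.8,267.8,21.7,15.5,44]}}
for c in R:
    C=cloud(c,D[c]['d'])
    for k,(l,t,w,h,z) in R[c].items():
        u,v=l+w/2,t+h/2
        p=C[int(v)-1:int(v)+2,int(u)-1:int(u)+2].reshape(-1,3)
        print(c,k,ray(c,u,v,z).round(1),np.median(p,0).round(1))
# sealer deck and timer from side cloud
for c in R:
    C=cloud(c,D[c]['d']);z=C[...,2]
    near=(abs(C[...,0]-580)<160)&(abs(C[...,1]-40)<400)&(D[c]['d']>0)
    for lo,hi,n in((39,50,"deck"),(29,38,"timertop"),(42,55,"tkey")):
        m=(near&(z>lo)&(z<hi)).astype(np.uint8)
        k,lab,st,ce=cv2.connectedComponentsWithStats(m)
        for i in range(1,k):
            if st[i,4]>60:
                q=C[lab==i];print(c,n,st[i,4],q.mean(0).round(1),q.min(0).round(),q.max(0).round(),cv2.minAreaRect(q[:,:2].astype(np.float32)))
E
```

```text
side bar [590.  -71.7  57. ] [588.8 -72.5  59. ]
side sq [648.3 -81.   57. ] [647.4 -80.6  59.2]
side rock [526.  -48.2  53. ] [519.8 -53.4  63.3]
side tim [495.5 349.9  45. ] [493.3 347.3  46.6]
scene bar [610.8 -57.4  57. ] [605.6 -58.6  57. ]
scene sq [652.2 -77.5  57. ] [654.3 -78.9  58.3]
scene rock [519.9 -52.   56. ] [527.6 -49.6  62. ]
scene tim [507.6 354.8  44. ] [511.  352.7  47.7]
side deck 142 [622.1 338.7  44.2] [602. 323.  39.] [658. 371.  50.] ((624.8961181640625, 342.1207580566406), (37.03734588623047, 57.71503829956055), 60.333953857421875)
side deck 81 [699.6 243.2  44.7] [683. 229.  39.] [734. 278.  50.] ((701.8160400390625, 247.33311462402344), (26.67214584350586, 61.76711654663086), 48.316871643066406)
side deck 184 [496.3 350.   46.1] [477. 331.  39.] [518. 373.  50.] ((497.761474609375, 351.9216003417969), (41.02751922607422, 39.010746002197266), 81.50624084472656)
side deck 4647 [571.9 -36.5  45.7] [ 468. -138.   39.] [697. 218.  50.] ((600.365478515625, 40.18653869628906), (327.7373352050781, 211.74452209472656), 79.29711151123047)
side deck 126 [ 693.8 -271
[... 5395 characters left out ...]
51612091064453)
scene tkey 171 [501.  353.3  47. ] [471. 333.  42.] [521. 373.  52.] ((499.11163330078125, 353.0854187011719), (41.81397247314453, 39.89878845214844), 42.02546310424805)
scene tkey 93 [ 729.5 -246.6   48.5] [ 706. -268.   42.] [ 740. -235.   55.] ((727.4529418945312, -246.65673828125), (15.001517295837402, 45.93345260620117), 45.4877815246582)
scene tkey 179 [650.3 352.2  47.1] [624. 326.  42.] [663. 382.  55.] ((645.0350952148438, 351.71697998046875), (56.454681396484375, 32.24051284790039), 79.42080688476562)
scene tkey 158 [691.2 262.6  48.7] [682. 236.  42.] [707. 290.  55.] ((694.4312133789062, 262.968017578125), (54.37226104736328, 24.92544174194336), 89.65165710449219)
```

Run:
```python
from h import *
import cv2
c0=np.array([601,39.7]);a=-0.187;Rm=np.array([[np.cos(a),-np.sin(a)],[np.sin(a),np.cos(a)]])
for c in("scene","side"):
    f=np.load(f"pics/{c}0.npz");C=cloud(c,f['d']);L=(C[...,:2]-c0)@Rm;z=C[...,2]
    m=((z>53.5)&(z<75)&(L[...,1]<-55)&(L[...,1]>-150)&(abs(L[...,0])<100)&(f['d']>0)).astype(np.uint8)
    k,lab,st,ce=cv2.connectedComponentsWithStats(m)
    for i in range(1,k):
        if st[i,4]>15:
            q=L[lab==i];print(c,st[i,4],'local min',q.min(0).round(1),'max',q.max(0).round(1),'z',np.percentile(z[lab==i],[10,50,95]).round(1))
    w=(L[...,1]>-20)&(L[...,1]<140)&(L[...,0]>-90)&(L[...,0]<80)&(z>60)&(z<180)&(f['d']>0)
    p=np.polyfit(L[w][:,0],z[w],1);print('lid',np.arctan(-p[0]),'z at -70',np.polyval(p,-70), L[w].min(0),L[w].max(0),z[w].max())
```

```text
scene 313 local min [ -89.3 -128.8] max [-21.4 -84.7] z [55.2 61.8 67.2]
scene 250 local min [  -2.3 -138.2] max [ 26.5 -68.6] z [55.7 58.4 61.2]
scene 101 local min [  58.  -117.1] max [ 88.1 -90.6] z [54.9 57.9 61. ]
lid 0.4056533265782959 z at -70 129.91400225373735 [-89.99099999 -19.91500484] [ 79.96895586 139.99505543] 139.42591125790568
side 121 local min [  58.6 -117.4] max [ 83.  -91.9] z [55.4 58.  60.2]
side 359 local min [  -2.2 -141.5] max [ 24.2 -67.4] z [55.5 58.2 60.5]
side 478 local min [ -88.1 -128.4] max [-24.3 -78.9] z [56.9 61.8 66.6]
lid 0.3949700447679454 z at -70 129.25246380419912 [-89.94669949 -19.93888083] [ 79.99074373 139.93007308] 138.91015964861253
```

Call:
send_rows([
  {"gripper": 1,"az": -7},
  {"gripper": 1,"az": -7.1},
  {"gripper": 1},
])

```text
$.targets[0]: bad value
```

Call:
send_rows([
  {"gripper": 1.0,"x": 0.0,"y": 0.0,"z": 0.0,"ax": 0.0,"ay": 0.0,"az": -7.0},
  {"gripper": 1.0,"x": 0.0,"y": 0.0,"z": 0.0,"ax": 0.0,"ay": 0.0,"az": -7.1},
  {"gripper": 1.0,"x": 0.0,"y": 0.0,"z": 0.0,"ax": 0.0,"ay": 0.0,"az": 0.0},
])

```text
clock: 1.05
position: [265.5, 565.8, 207.5]
ee_rot: [0.995, -0.095, -0.0, -0.0]
contact_force: [0.2, -0.1, 0.3]
gripper_width: 51.8
grasp_force: 0.0
```

Call:
send_rows([
  {"gripper": 1.0,"x": 2.2,"y": 3.48},
  {"gripper": 1.0,"x": 2.2,"y": 3.48},
  {"gripper": 1.0,"x": 2.2,"y": 3.48},
  {"gripper": 1.0,"x": 2.2,"y": 3.48},
  {"gripper": 1.0,"x": 2.2,"y": 3.48},
])

```text
$.targets[0]: bad value
```

Call:
send_rows([
  {"gripper": 1.0,"x": 2.2,"y": 3.48,"z": 0.0,"ax": 0.0,"ay": 0.0,"az": 0.0},
  {"gripper": 1.0,"x": 2.2,"y": 3.48,"z": 0.0,"ax": 0.0,"ay": 0.0,"az": 0.0},
  {"gripper": 1.0,"x": 2.2,"y": 3.48,"z": 0.0,"ax": 0.0,"ay": 0.0,"az": 0.0},
  {"gripper": 1.0,"x": 2.2,"y": 3.48,"z": 0.0,"ax": 0.0,"ay": 0.0,"az": 0.0},
  {"gripper": 1.0,"x": 2.2,"y": 3.48,"z": 0.0,"ax": 0.0,"ay": 0.0,"az": 0.0},
])

```text
clock: 1.47
position: [340.4, 372.1, 207.7]
ee_rot: [0.995, -0.098, 0.0, -0.0]
contact_force: [0.8, 0.1, 0.3]
gripper_width: 0.1
grasp_force: 0.0
```

Call:
send_rows([
  {"gripper": 1.0,"x": 2.2,"y": 3.48,"z": 0.0,"ax": 0.0,"ay": 0.0,"az": 0.0},
  {"gripper": 1.0,"x": 2.2,"y": 3.48,"z": 0.0,"ax": 0.0,"ay": 0.0,"az": 0.0},
  {"gripper": 1.0,"x": 2.2,"y": 3.48,"z": 0.0,"ax": 0.0,"ay": 0.0,"az": 0.0},
  {"gripper": 1.0,"x": 2.2,"y": 3.48,"z": 0.0,"ax": 0.0,"ay": 0.0,"az": 0.0},
  {"gripper": 1.0,"x": 2.2,"y": 3.48,"z": 0.0,"ax": 0.0,"ay": 0.0,"az": 0.0},
])

```text
clock: 1.88
position: [415.1, 180.3, 208.0]
ee_rot: [0.995, -0.098, 0.0, -0.0]
contact_force: [1.8, -0.1, 0.4]
gripper_width: -0.3
grasp_force: 0.0
```

Call:
send_rows([
  {"gripper": 1.0,"x": 2.2,"y": 3.48,"z": 0.0,"ax": 0.0,"ay": 0.0,"az": 0.0},
  {"gripper": 1.0,"x": 2.2,"y": 3.48,"z": 0.0,"ax": 0.0,"ay": 0.0,"az": 0.0},
  {"gripper": 1.0,"x": 2.2,"y": 3.48,"z": 0.0,"ax": 0.0,"ay": 0.0,"az": 0.0},
  {"gripper": 1.0,"x": 2.2,"y": 3.48,"z": 0.0,"ax": 0.0,"ay": 0.0,"az": 0.0},
  {"gripper": 1.0,"x": 2.2,"y": 3.48,"z": 0.0,"ax": 0.0,"ay": 0.0,"az": 0.0},
])

```text
clock: 2.3
position: [489.8, -11.8, 208.0]
ee_rot: [0.995, -0.098, 0.001, -0.0]
contact_force: [-0.3, 0.1, 0.5]
gripper_width: 0.1
grasp_force: 0.0
```

Call:
send_rows([
  {"gripper": 1.0,"x": 1.8,"y": 3.4,"z": 0.0,"ax": 0.0,"ay": 0.0,"az": 0.0},
  {"gripper": 1.0,"x": 0.0,"y": 0.0,"z": 0.0,"ax": 0.0,"ay": 0.0,"az": 0.0},
  {"gripper": 1.0,"x": 0.0,"y": 0.0,"z": 0.0,"ax": 0.0,"ay": 0.0,"az": 0.0},
])

```text
clock: 2.55
position: [500.7, -48.5, 207.2]
ee_rot: [0.995, -0.1, -0.0, 0.0]
contact_force: [0.2, 0.8, 0.5]
gripper_width: -0.1
grasp_force: 0.0
```

Run:
```python
from h import *
import cv2
s=arm.read_state();print(s['position'],s['ee_rot'],s['contact_force'])
m=arm.camera_model("wrist");print(m)
im,d=arm.get_image("wrist");cv2.imwrite("pics/w1.png",im[:,:,::-1]);np.savez("pics/w1.npz",im=im,d=d,T=m['cam_to_world'])
```

```text
[500.69681317 -48.54147529 207.21341966] [ 9.95008268e-01 -9.97921744e-02 -2.55673981e-04  4.86681949e-05] [0.24282369 0.84810361 0.53495   ]
{'fx': 371.64829954431775, 'fy': 371.64829954431775, 'cx': 320.8104341836245, 'cy': 243.2560743218721, 'cam_to_world': array([[-2.00182713e-01, -9.43897792e-01, -2.62647749e-01,
         5.67292498e+02],
       [-9.79758496e-01,  1.92968643e-01,  5.32577887e-02,
        -6.23886199e+01],
       [ 4.12870399e-04,  2.67992652e-01, -9.63420868e-01,
         3.74118787e+02],
       [ 0.00000000e+00,  0.00000000e+00,  0.00000000e+00,
         1.00000000e+00]])}
```

View pics/w1.png

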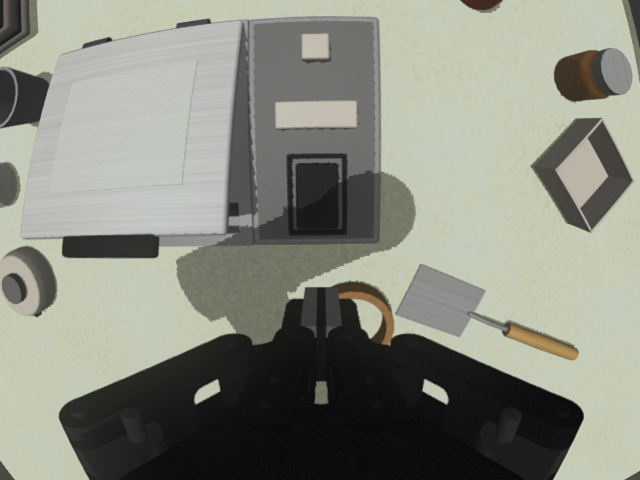

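The wrist view shows the bar key at (316,114), the square key at (316,47), the rocker frame centred at (317,195) and the shut fingertips at (320,290). The lid is to the left.

```bash
cat >> h.py <<'E'
def wray(T,u,v,z):
    m=arm.camera_model("wrist");x,y=(u-m['cx'])/m['fx'],(v-m['cy'])/m['fx'];r=np.hypot(x,y);k=np.sin(r)/r
    d=T[:3,:3]@np.array([x*k,y*k,np.cos(r)]);o=T[:3,3];return o+d*(z-o[2])/d[2]
E
python3 - <<'E'
from h import *
import cv2
f=np.load("pics/w1.npz");T=f['T']
g=cv2.cvtColor(f['im'],cv2.COLOR_RGB2GRAY);
for n,(l,t,r,b),z in(("bar",(262,92,370,135),57.5),("sq",(290,25,342,68),57.5)):
    m=(g[t:b,l:r]>150).astype(np.uint8);mo=cv2.moments(m,True);u,v=l+mo['m10']/mo['m00'],t+mo['m01']/mo['m00'];print(n,u,v,wray(T,u,v,z).round(1))
for u,v in((288,154),(347,154),(346,234),(289,234)):print('frame',wray(T,u,v,53).round(1))
for u,v in((320,290),(303,289),(338,289)):print('tip',wray(T,u,v,207).round(1))
for n in("rocker","timer_key"):print(n,arm.boxes_of("wrist",n)[:2])
print('timer',wray(T,12,289,47).round(1))
E
```

```text
bar 315.65248226950354 113.70354609929078 [592.2 -63.2  57.5]
sq 314.62857142857143 45.576190476190476 [651.  -74.3  57.5]
frame [563.3 -33.   53. ]
frame [553.1 -82.5  53. ]
frame [483.6 -68.4  53. ]
frame [493.8 -18.5  53. ]
tip [498.7 -48.  207. ]
tip [500.8 -40.  207. ]
tip [497.4 -56.7 207. ]
rocker [{'rect': [296.2, 165.6, 42.5, 62.1], 'score': 0.62}, {'rect': [0.0, 243.5, 58.1, 71.7], 'score': 0.25}]
timer_key [{'rect': [4.0, 272.8, 20.3, 30.6], 'score': 0.8}, {'rect': [0.0, 245.9, 56.4, 69.2], 'score': 0.74}]
timer [497.6 352.2  47. ]
```

Call:
send_rows([
  {"gripper": 1.0,"x": 0.15,"y": -0.2,"z": 4.0,"ax": 0.0,"ay": 0.0,"az": 0.0},
  {"gripper": 1.0,"x": 0.0,"y": 0.0,"z": 4.0,"ax": 0.0,"ay": 0.0,"az": 0.0},
  {"gripper": 1.0,"x": 0.0,"y": 0.0,"z": 4.0,"ax": 0.0,"ay": 0.0,"az": 0.0},
  {"gripper": 1.0,"x": 0.0,"y": 0.0,"z": 1.0,"ax": 0.0,"ay": 0.0,"az": 0.0},
  {"gripper": 1.0,"x": 0.0,"y": 0.0,"z": 0.0,"ax": 0.0,"ay": 0.0,"az": 0.0},
])

```text
clock: 3.12
position: [499.5, -43.9, 74.3]
ee_rot: [0.995, -0.095, -0.004, 0.001]
contact_force: [0.4, 0.1, -0.7]
gripper_width: -0.1
grasp_force: 0.0
```

Call:
send_rows([
  {"gripper": 1.0,"x": 0.0,"y": 0.0,"z": 0.4,"ax": 0.0,"ay": 0.0,"az": 0.0},
  {"gripper": 1.0,"x": 0.0,"y": 0.0,"z": 0.4,"ax": 0.0,"ay": 0.0,"az": 0.0},
  {"gripper": 1.0,"x": 0.0,"y": 0.0,"z": 0.3,"ax": 0.0,"ay": 0.0,"az": 0.0},
  {"gripper": 1.0,"x": 0.0,"y": 0.0,"z": 0.2,"ax": 0.0,"ay": 0.0,"az": 0.0},
  {"gripper": 1.0,"x": 0.0,"y": 0.0,"z": 0.0,"ax": 0.0,"ay": 0.0,"az": 0.0},
])

```text
clock: 3.53
position: [502.7, -44.7, 65.0]
ee_rot: [0.995, -0.096, 0.001, -0.0]
contact_force: [0.6, -0.6, 0.5]
gripper_width: -0.0
grasp_force: 0.0
```

Call:
send_rows([
  {"gripper": 1.0,"x": 0.0,"y": 0.0,"z": 0.1,"ax": 0.0,"ay": 0.0,"az": 0.0},
  {"gripper": 1.0,"x": 0.0,"y": 0.0,"z": 0.1,"ax": 0.0,"ay": 0.0,"az": 0.0},
  {"gripper": 1.0,"x": 0.0,"y": 0.0,"z": 0.0,"ax": 0.0,"ay": 0.0,"az": 0.0},
])

```text
clock: 3.78
position: [502.5, -45.0, 62.6]
ee_rot: [0.995, -0.096, 0.0, -0.0]
contact_force: [-0.2, -0.3, -0.8]
gripper_width: -0.2
grasp_force: 0.0
```

Call:
send_rows([
  {"gripper": 1.0,"x": 0.0,"y": 0.0,"z": 0.1,"ax": 0.0,"ay": 0.0,"az": 0.0},
  {"gripper": 1.0,"x": 0.0,"y": 0.0,"z": 0.1,"ax": 0.0,"ay": 0.0,"az": 0.0},
  {"gripper": 1.0,"x": 0.0,"y": 0.0,"z": 0.0,"ax": 0.0,"ay": 0.0,"az": 0.0},
])

```text
clock: 4.03
position: [502.3, -44.9, 60.3]
ee_rot: [0.995, -0.096, -0.0, 0.0]
contact_force: [0.5, -0.0, 0.8]
gripper_width: -0.2
grasp_force: 0.0
```

Run:
```python
from h import *
import cv2
im,d=arm.get_image("side");im2,d2=arm.get_image("wrist")
a=cv2.resize(im[190:310,240:420],(540,360),interpolation=cv2.INTER_CUBIC);b=cv2.resize(im2[120:360,200:440],(360,360))
cv2.imwrite("pics/c2.png",np.hstack([a,b])[:,:,::-1][:, :800])
```

```text
(no output)
```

View pics/c2.png

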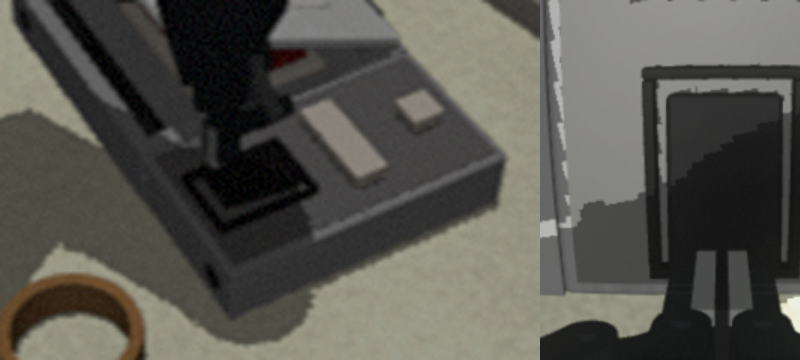

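Run:
```python
from h import *
o=np.array([523.5,-50.6]);ex=np.array([.982,-.189]);ey=np.array([.189,.982])
for tag in("old","new"):
    for c in("side","scene"):
        d=np.load(f"pics/{c}0.npz")['d'] if tag=="old" else arm.get_image(c)[1]
        C=cloud(c,d);L=np.stack([(C[...,:2]-o)@ex,(C[...,:2]-o)@ey],-1)
        for a,b in((-27,-15),(-15,-5),(-5,5),(5,15),(15,26)):
            w=(L[...,0]>a)&(L[...,0]<b)&(abs(L[...,1])<14)&(d>0)
            print(tag,c,a,b,w.sum(),np.percentile(C[...,2][w],[10,50,90]).round(1) if w.sum() else '')
```

```text
old side -27 -15 119 [45.1 63.7 66.9]
old side -15 -5 55 [61.6 64.2 65.7]
old side -5 5 58 [60.8 63.  64.7]
old side 5 15 52 [59.5 61.2 62.6]
old side 15 26 53 [57.8 59.7 61.2]
old scene -27 -15 68 [-751.8   54.5   67.1]
old scene -15 -5 48 [-747.8   63.6   66.5]
old scene -5 5 36 [60.5 62.6 65.6]
old scene 5 15 36 [59.1 61.6 64.6]
old scene 15 26 47 [54.8 59.1 62.7]
new side -27 -15 272 [ 47.1  98.  444.7]
new side -15 -5 139 [ 63.3 443.5 445.1]
new side -5 5 106 [ 60.9  64.8 444.4]
new side 5 15 81 [ 59.7  62.  439.6]
new side 15 26 82 [ 58.4  60.4 434.8]
new scene -27 -15 168 [-750.1  102.6  444.7]
new scene -15 -5 412 [ 88.6 137.6 196.8]
new scene -5 5 181 [ 62.8 175.8 444.1]
new scene 5 15 299 [ 64.3 258.3 438.6]
new scene 15 26 1095 [238.  347.6 420.4]
```

Run:
```python
from h import *
m=arm.camera_model("wrist");T=m['cam_to_world'];im,d=arm.get_image("wrist");p=arm.read_state()['position'];print(p)
for u in(313,329):
  for v in range(262,330,4):
    x,y=(u-m['cx'])/m['fx'],(v-m['cy'])/m['fx'];r=np.hypot(x,y);k=np.tan(r)/r
    P=T[:3,:3]@np.array([x*k,y*k,1])*d[v,u]+T[:3,3]
    print(u,v,d[v,u].round(1),P.round(1),im[v,u])
```

```text
[502.47329441 -44.89445982  60.54681647]
313 262 171.8 [516.5 -44.3  64.2] [25 24 25]
313 266 173.7 [514.1 -43.8  62.9] [22 23 23]
313 270 172.4 [512.8 -43.6  64.7] [19 22 21]
313 274 172.8 [510.8 -43.2  64.8] [23 22 22]
313 278 172.0 [509.4 -42.9  66.1] [23 22 22]
313 282 173.3 [507.1 -42.4  65.3] [24 23 24]
313 286 173.9 [505.1 -42.   65.2] [30 30 30]
313 290 146.1 [513.8 -44.3  91.6] [74 75 74]
313 294 142.1 [513.9 -44.4  95.7] [73 75 73]
313 298 137.6 [514.2 -44.6 100.4] [74 76 75]
313 302 133.1 [514.6 -44.7 104.9] [74 74 73]
313 306 131.5 [513.9 -44.6 106.7] [73 74 74]
313 310 127.3 [514.3 -44.8 111. ] [75 76 75]
313 314 124.4 [514.2 -44.8 114. ] [75 76 74]
313 318 121.5 [514.2 -44.9 117. ] [74 75 74]
313 322 118.6 [514.3 -45.  119.9] [75 76 75]
313 326 117.6 [513.5 -44.8 121.2] [89 91 88]
329 262 171.3 [515.2 -51.6  64.7] [21 22 20]
329 266 172.5 [513.  -51.2  64. ] [25 26 25]
329 270 172.0 [511.4 -50.9  65. ] [21 21 21]
329 274 172.0 [509.7 -50.5  65.5] [24 23 25]
329 278 172.5 [507.7 -50.1  65.5] [23 22 23]
329 282 173.1 [505.7 -49.8  65.5] [23 23 21]
329 286 173.3 [503.9 -49.4  65.8] [33 33 32]
329 290 145.3 [512.9 -50.6  92.4] [73 75 72]
329 294 140.7 [513.2 -50.5  97.1] [74 76 74]
329 298 137.3 [513.1 -50.4 100.6] [74 75 74]
329 302 134.4 [512.9 -50.3 103.7] [75 76 74]
329 306 132.1 [512.5 -50.2 106.2] [75 76 74]
329 310 127.8 [513.  -50.2 110.5] [75 75 75]
329 314 124.3 [513.2 -50.2 114.1] [74 76 74]
329 318 120.9 [513.5 -50.1 117.6] [75 76 75]
329 322 119.3 [513.  -50.  119.4] [75 77 75]
329 326 116.2 [513.2 -50.  122.6] [90 92 89]
```

The wrist depth puts the real fingertips about 30 mm above the reported TCP, so I'll lower further and watch the force.

Call:
send_rows([
  {"gripper": 1.0,"x": 0.0,"y": 0.0,"z": 0.8,"ax": 0.0,"ay": 0.0,"az": 0.0},
  {"gripper": 1.0,"x": 0.0,"y": 0.0,"z": 0.8,"ax": 0.0,"ay": 0.0,"az": 0.0},
  {"gripper": 1.0,"x": 0.0,"y": 0.0,"z": 0.0,"ax": 0.0,"ay": 0.0,"az": 0.0},
])

```text
clock: 4.53
position: [501.1, -45.1, 42.6]
ee_rot: [0.995, -0.096, -0.002, 0.0]
contact_force: [-0.0, -0.5, -0.4]
gripper_width: -0.0
grasp_force: 0.0
```

Call:
send_rows([
  {"gripper": 1.0,"x": 0.0,"y": 0.0,"z": 0.2,"ax": 0.0,"ay": 0.0,"az": 0.0},
  {"gripper": 1.0,"x": 0.0,"y": 0.0,"z": 0.2,"ax": 0.0,"ay": 0.0,"az": 0.0},
  {"gripper": 1.0,"x": 0.0,"y": 0.0,"z": 0.0,"ax": 0.0,"ay": 0.0,"az": 0.0},
])

```text
clock: 4.78
position: [501.8, -45.0, 40.1]
ee_rot: [0.995, -0.096, -0.001, 0.0]
contact_force: [-0.4, -0.2, -0.8]
gripper_width: 0.1
grasp_force: 0.0
```

Call:
send_rows([
  {"gripper": 1.0,"x": 0.0,"y": 0.0,"z": 0.1,"ax": 0.0,"ay": 0.0,"az": 0.0},
  {"gripper": 1.0,"x": 0.0,"y": 0.0,"z": 0.1,"ax": 0.0,"ay": 0.0,"az": 0.0},
  {"gripper": 1.0,"x": 0.0,"y": 0.0,"z": 0.0,"ax": 0.0,"ay": 0.0,"az": 0.0},
])

```text
clock: 5.03
position: [502.4, -44.8, 38.5]
ee_rot: [0.995, -0.096, 0.0, -0.0]
contact_force: [-0.3, 0.9, 0.7]
gripper_width: -0.1
grasp_force: 0.5
```

Call:
send_rows([
  {"gripper": 1.0,"x": 0.0,"y": 0.0,"z": 0.1,"ax": 0.0,"ay": 0.0,"az": 0.0},
  {"gripper": 1.0,"x": 0.0,"y": 0.0,"z": 0.1,"ax": 0.0,"ay": 0.0,"az": 0.0},
  {"gripper": 1.0,"x": 0.0,"y": 0.0,"z": 0.0,"ax": 0.0,"ay": 0.0,"az": 0.0},
])

```text
clock: 5.28
position: [502.1, -44.9, 36.6]
ee_rot: [0.995, -0.096, -0.0, 0.0]
contact_force: [-2.8, 1.1, 4.2]
gripper_width: 0.1
grasp_force: 2.2
```

Call:
send_rows([
  {"gripper": 1.0,"x": 0.0,"y": 0.0,"z": 0.1,"ax": 0.0,"ay": 0.0,"az": 0.0},
  {"gripper": 1.0,"x": 0.0,"y": 0.0,"z": 0.1,"ax": 0.0,"ay": 0.0,"az": 0.0},
  {"gripper": 1.0,"x": 0.0,"y": 0.0,"z": 0.0,"ax": 0.0,"ay": 0.0,"az": 0.0},
])

```text
clock: 5.53
position: [502.0, -44.8, 35.8]
ee_rot: [0.995, -0.096, -0.0, 0.0]
contact_force: [-5.7, 2.9, 12.5]
gripper_width: -0.4
grasp_force: 6.7
```

Call:
send_rows([
  {"gripper": 1.0,"x": 0.0,"y": 0.0,"z": 0.1,"ax": 0.0,"ay": 0.0,"az": 0.0},
  {"gripper": 1.0,"x": 0.0,"y": 0.0,"z": 0.1,"ax": 0.0,"ay": 0.0,"az": 0.0},
  {"gripper": 1.0,"x": 0.0,"y": 0.0,"z": 0.0,"ax": 0.0,"ay": 0.0,"az": 0.0},
])

```text
clock: 5.78
position: [502.1, -44.9, 35.5]
ee_rot: [0.995, -0.096, -0.0, 0.0]
contact_force: [-10.2, 3.1, 26.1]
gripper_width: -0.1
grasp_force: 13.0
```

Run:
```python
from h import *
import cv2
o=np.array([523.5,-50.6]);ex=np.array([.982,-.189]);ey=np.array([.189,.982])
m=arm.camera_model("wrist");T=m['cam_to_world'];im2,d=arm.get_image("wrist")
v,u=np.mgrid[:480,:640];x,y=(u-m['cx'])/m['fx'],(v-m['cy'])/m['fx'];r=np.hypot(x,y)+1e-9;k=np.tan(r)/r
C=np.stack([x*k*d,y*k*d,d],-1)@T[:3,:3].T+T[:3,3]
L=np.stack([(C[...,:2]-o)@ex,(C[...,:2]-o)@ey],-1)
for a,b in((-12,-5),(-5,5),(5,15),(15,26),(26,40),(45,55),(60,80)):
    w=(L[...,0]>a)&(L[...,0]<b)&(abs(L[...,1])<14)&(d>0)&(C[...,2]<75)
    print(a,b,w.sum(),np.median(C[...,2][w]).round(1) if w.sum() else '')
im,_=arm.get_image("side")
a=cv2.resize(im[190:310,240:420],(540,360),interpolation=cv2.INTER_CUBIC);b=cv2.resize(im2[60:360,160:460],(360,360))
cv2.imwrite("pics/c3.png",np.hstack([a,b])[:,:,::-1][:, :800])
```

```text
-12 -5 1408 61.6
-5 5 1609 62.6
5 15 1752 64.2
15 26 2090 65.8
26 40 2741 47.7
45 55 1608 46.4
60 80 3689 58.5
```

View pics/c3.png

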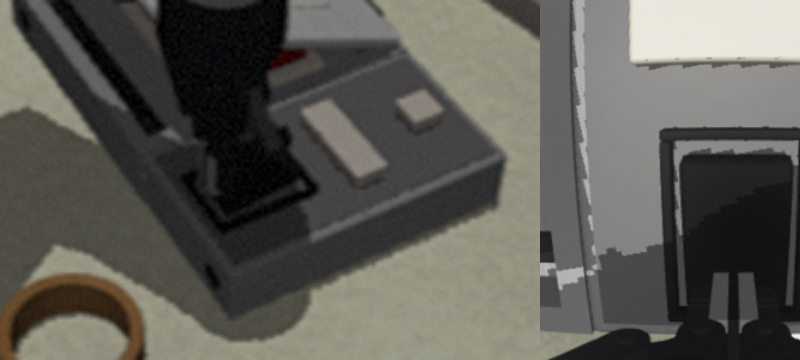

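The rocker is now on: its far end is up at 65.8 mm and its near end is down at 61.6 mm. Next is the lid.

Call:
send_rows([
  {"gripper": 1.0,"x": 0.0,"y": 0.0,"z": -4.0,"ax": 0.0,"ay": 0.0,"az": 0.0},
  {"gripper": 1.0,"x": 0.0,"y": 0.0,"z": -4.0,"ax": 0.0,"ay": 0.0,"az": 0.0},
  {"gripper": 1.0,"x": 0.0,"y": 0.0,"z": -4.0,"ax": 0.0,"ay": 0.0,"az": 0.0},
  {"gripper": 1.0,"x": 0.0,"y": 0.0,"z": 0.0,"ax": 0.0,"ay": 0.0,"az": 0.0},
])

```text
clock: 6.22
position: [508.7, -44.6, 160.9]
ee_rot: [0.995, -0.095, 0.009, -0.001]
contact_force: [1.1, 0.8, 1.2]
gripper_width: -0.2
grasp_force: 0.0
```

Call:
send_rows([
  {"gripper": 1.0,"x": 0.42,"y": -4.0,"z": 0.0,"ax": 0.0,"ay": 0.0,"az": 0.0},
  {"gripper": 1.0,"x": 0.42,"y": -4.0,"z": 0.0,"ax": 0.0,"ay": 0.0,"az": 0.0},
  {"gripper": 1.0,"x": 0.42,"y": -4.0,"z": 0.0,"ax": 0.0,"ay": 0.0,"az": 0.0},
  {"gripper": 1.0,"x": 0.42,"y": -4.0,"z": 0.0,"ax": 0.0,"ay": 0.0,"az": 0.0},
  {"gripper": 1.0,"x": 0.0,"y": 0.0,"z": 0.0,"ax": 0.0,"ay": 0.0,"az": 0.0},
])

```text
clock: 6.63
position: [552.7, 114.6, 152.1]
ee_rot: [0.996, -0.093, 0.002, -0.001]
contact_force: [0.1, -1.4, -0.3]
gripper_width: 0.1
grasp_force: 0.0
```

Call:
send_rows([
  {"gripper": 1.0,"x": 0.0,"y": 0.0,"z": 3.0,"ax": 0.0,"ay": 0.0,"az": 0.0},
  {"gripper": 1.0,"x": 0.0,"y": 0.0,"z": 1.5,"ax": 0.0,"ay": 0.0,"az": 0.0},
  {"gripper": 1.0,"x": 0.0,"y": 0.0,"z": 1.0,"ax": 0.0,"ay": 0.0,"az": 0.0},
  {"gripper": 1.0,"x": 0.0,"y": 0.0,"z": 0.8,"ax": 0.0,"ay": 0.0,"az": 0.0},
  {"gripper": 1.0,"x": 0.0,"y": 0.0,"z": 0.8,"ax": 0.0,"ay": 0.0,"az": 0.0},
])

```text
clock: 7.05
position: [550.2, 108.9, 81.4]
ee_rot: [0.995, -0.096, 0.001, -0.0]
contact_force: [-0.6, -0.4, 3.1]
gripper_width: -0.1
grasp_force: 1.2
```

Call:
send_rows([
  {"gripper": 1.0,"x": 0.0,"y": 0.0,"z": 0.8,"ax": 0.0,"ay": 0.0,"az": 0.0},
  {"gripper": 1.0,"x": 0.0,"y": 0.0,"z": 0.8,"ax": 0.0,"ay": 0.0,"az": 0.0},
  {"gripper": 1.0,"x": 0.0,"y": 0.0,"z": 0.8,"ax": 0.0,"ay": 0.0,"az": 0.0},
  {"gripper": 1.0,"x": 0.0,"y": 0.0,"z": 0.8,"ax": 0.0,"ay": 0.0,"az": 0.0},
  {"gripper": 1.0,"x": 0.0,"y": 0.0,"z": 0.0,"ax": 0.0,"ay": 0.0,"az": 0.0},
])

```text
clock: 7.47
position: [548.9, 108.6, 47.7]
ee_rot: [0.995, -0.096, -0.001, 0.0]
contact_force: [0.2, -0.0, 0.8]
gripper_width: -0.3
grasp_force: 0.0
```

Call:
send_rows([
  {"gripper": 1.0,"x": 0.0,"y": 0.0,"z": 0.6,"ax": 0.0,"ay": 0.0,"az": 0.0},
  {"gripper": 1.0,"x": 0.0,"y": 0.0,"z": 0.6,"ax": 0.0,"ay": 0.0,"az": 0.0},
  {"gripper": 1.0,"x": 0.0,"y": 0.0,"z": 0.3,"ax": 0.0,"ay": 0.0,"az": 0.0},
  {"gripper": 1.0,"x": 0.0,"y": 0.0,"z": 0.3,"ax": 0.0,"ay": 0.0,"az": 0.0},
  {"gripper": 1.0,"x": 0.0,"y": 0.0,"z": 0.0,"ax": 0.0,"ay": 0.0,"az": 0.0},
])

```text
clock: 7.88
position: [549.8, 109.0, 31.4]
ee_rot: [0.995, -0.096, 0.0, 0.0]
contact_force: [0.2, -0.5, -0.8]
gripper_width: -0.2
grasp_force: 0.0
```

Call:
send_rows([
  {"gripper": 1.0,"x": 0.0,"y": 0.0,"z": 0.2,"ax": 0.0,"ay": 0.0,"az": 0.0},
  {"gripper": 1.0,"x": 0.0,"y": 0.0,"z": 0.1,"ax": 0.0,"ay": 0.0,"az": 0.0},
  {"gripper": 1.0,"x": 0.0,"y": 0.0,"z": 0.0,"ax": 0.0,"ay": 0.0,"az": 0.0},
])

```text
clock: 8.13
position: [550.0, 109.1, 31.2]
ee_rot: [0.995, -0.096, 0.001, 0.0]
contact_force: [-6.3, -0.6, 16.4]
gripper_width: -0.3
grasp_force: 8.4
```

Call:
send_rows([
  {"gripper": 1.0,"x": 0.0,"y": 0.0,"z": 0.15,"ax": 0.0,"ay": 0.0,"az": 0.0},
  {"gripper": 1.0,"x": 0.0,"y": 0.0,"z": 0.0,"ax": 0.0,"ay": 0.0,"az": 0.0},
])

```text
clock: 8.3
position: [550.0, 109.1, 31.1]
ee_rot: [0.995, -0.095, 0.001, 0.0]
contact_force: [-9.9, 0.6, 25.7]
gripper_width: -0.0
grasp_force: 12.5
```

Call:
send_rows([
  {"gripper": 1.0,"x": 0.0,"y": 0.0,"z": -2.0,"ax": 0.0,"ay": 0.0,"az": 0.0},
  {"gripper": 1.0,"x": 0.0,"y": 0.0,"z": -3.0,"ax": 0.0,"ay": 0.0,"az": 0.0},
  {"gripper": 1.0,"x": 0.0,"y": 0.0,"z": -3.0,"ax": 0.0,"ay": 0.0,"az": 0.0},
  {"gripper": 1.0,"x": 0.0,"y": 0.0,"z": 0.0,"ax": 0.0,"ay": 0.0,"az": 0.0},
  {"gripper": 1.0,"x": 0.0,"y": 0.0,"z": 0.0,"ax": 0.0,"ay": 0.0,"az": 0.0},
])

```text
clock: 8.72
position: [550.9, 109.5, 108.9]
ee_rot: [0.995, -0.096, 0.002, -0.001]
contact_force: [-1.0, -0.5, -1.1]
gripper_width: -0.1
grasp_force: 0.0
```

Run:
```python
from h import *
import cv2
o=np.array([523.5,-50.6]);ex=np.array([.983,-.18]);ey=np.array([.18,.983])
print(arm.read_state()['position'])
for c in("side","scene"):
    im,d=arm.get_image(c);C=cloud(c,d);L=np.stack([(C[...,:2]-o)@ex-58,(C[...,:2]-o)@ey-100],-1);z=C[...,2]
    if c=="side":cv2.imwrite("pics/c4.png",cv2.resize(im[110:310,140:440],(800,533))[:,:,::-1])
    for a in range(-90,100,20):
        for y0 in(-30,110):
            w=(abs(L[...,0]-a)<8)&(abs(L[...,1]-y0)<15 if y0<0 else (abs(L[...,1]-135)<20))&(z>30)&(z<150)&(d>0)
            print(c,a,y0,w.sum(),np.median(z[w]).round(1) if w.sum() else '')
```

```text
[550.90075719 109.49845846 108.85648869]
side -90 -30 115 47.4
side -90 110 107 48.5
side -70 -30 110 54.4
side -70 110 92 55.7
side -50 -30 111 54.1
side -50 110 84 55.7
side -30 -30 110 54.6
side -30 110 81 55.8
side -10 -30 101 54.3
side -10 110 51 55.6
side 10 -30 111 54.7
side 10 110 84 56.2
side 30 -30 105 54.2
side 30 110 80 55.8
side 50 -30 100 54.7
side 50 110 77 55.6
side 70 -30 99 54.8
side 70 110 71 55.5
side 90 -30 93 54.6
side 90 110 77 55.6
scene -90 -30 19 54.5
scene -90 110 28 54.9
scene -70 -30 43 55.7
scene -70 110 78 55.7
scene -50 -30 41 55.6
scene -50 110 69 55.5
scene -30 -30 43 55.1
scene -30 110 84 56.1
scene -10 -30 44 55.6
scene -10 110 85 55.7
scene 10 -30 48 55.4
scene 10 110 92 56.2
scene 30 -30 49 55.2
scene 30 110 93 55.9
scene 50 -30 51 55.2
scene 50 110 103 55.7
scene 70 -30 53 55.8
scene 70 110 99 55.4
scene 90 -30 80 54.7
scene 90 110 124 55.5
```

View pics/c4.png

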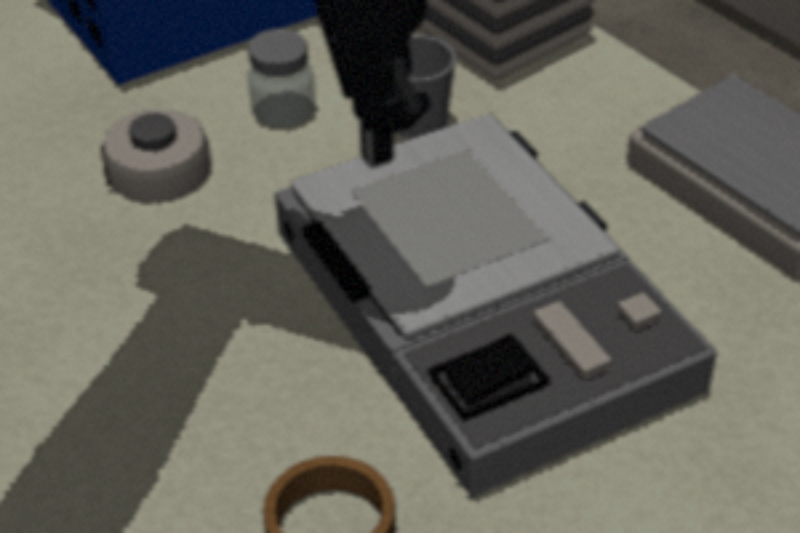

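The lid is flat at about 55 mm everywhere, so it is fully shut. Next is the bar key.

Call:
send_rows([
  {"gripper": 1.0,"x": 1.5,"y": 3.23,"z": 0.0,"ax": 0.0,"ay": 0.0,"az": 0.0},
  {"gripper": 1.0,"x": 1.5,"y": 3.23,"z": 0.0,"ax": 0.0,"ay": 0.0,"az": 0.0},
  {"gripper": 1.0,"x": 1.5,"y": 3.23,"z": 0.0,"ax": 0.0,"ay": 0.0,"az": 0.0},
  {"gripper": 1.0,"x": 1.5,"y": 3.23,"z": 0.0,"ax": 0.0,"ay": 0.0,"az": 0.0},
  {"gripper": 1.0,"x": 1.5,"y": 3.23,"z": 0.0,"ax": 0.0,"ay": 0.0,"az": 0.0},
])

```text
clock: 9.23
position: [591.5, -65.6, 105.0]
ee_rot: [0.995, -0.096, -0.002, 0.0]
contact_force: [-0.4, -0.4, 1.1]
gripper_width: -0.2
grasp_force: 0.0
```

Call:
send_rows([
  {"gripper": 1.0,"x": 0.0,"y": 0.0,"z": 0.0,"ax": 0.0,"ay": 0.0,"az": 0.0},
  {"gripper": 1.0,"x": 0.0,"y": 0.0,"z": 0.0,"ax": 0.0,"ay": 0.0,"az": 0.0},
  {"gripper": 1.0,"x": 0.0,"y": 0.0,"z": 0.0,"ax": 0.0,"ay": 0.0,"az": 0.0},
])

```text
clock: 9.48
position: [591.4, -64.2, 105.4]
ee_rot: [0.995, -0.097, -0.001, 0.0]
contact_force: [0.3, -0.3, 0.5]
gripper_width: 0.0
grasp_force: 0.0
```

Call:
send_rows([
  {"gripper": 1.0,"x": 0.1,"y": 0.0,"z": 3.0,"ax": 0.0,"ay": 0.0,"az": 0.0},
  {"gripper": 1.0,"x": 0.0,"y": 0.0,"z": 2.5,"ax": 0.0,"ay": 0.0,"az": 0.0},
  {"gripper": 1.0,"x": 0.0,"y": 0.0,"z": 1.0,"ax": 0.0,"ay": 0.0,"az": 0.0},
  {"gripper": 1.0,"x": 0.0,"y": 0.0,"z": 0.0,"ax": 0.0,"ay": 0.0,"az": 0.0},
])

```text
clock: 9.82
position: [590.7, -63.2, 38.9]
ee_rot: [0.995, -0.096, -0.003, 0.001]
contact_force: [-0.2, 0.1, -0.5]
gripper_width: -0.3
grasp_force: 0.0
```

Call:
send_rows([
  {"gripper": 1.0,"x": 0.0,"y": 0.0,"z": 0.3,"ax": 0.0,"ay": 0.0,"az": 0.0},
  {"gripper": 1.0,"x": 0.0,"y": 0.0,"z": 0.3,"ax": 0.0,"ay": 0.0,"az": 0.0},
  {"gripper": 1.0,"x": 0.0,"y": 0.0,"z": 0.2,"ax": 0.0,"ay": 0.0,"az": 0.0},
  {"gripper": 1.0,"x": 0.0,"y": 0.0,"z": 0.0,"ax": 0.0,"ay": 0.0,"az": 0.0},
])

```text
clock: 10.15
position: [593.6, -63.9, 34.7]
ee_rot: [0.995, -0.096, 0.001, -0.0]
contact_force: [-0.6, -0.6, -0.5]
gripper_width: -0.3
grasp_force: 0.0
```

Call:
send_rows([
  {"gripper": 1.0,"x": 0.0,"y": 0.0,"z": 0.2,"ax": 0.0,"ay": 0.0,"az": 0.0},
  {"gripper": 1.0,"x": 0.0,"y": 0.0,"z": 0.2,"ax": 0.0,"ay": 0.0,"az": 0.0},
  {"gripper": 1.0,"x": 0.0,"y": 0.0,"z": 0.0,"ax": 0.0,"ay": 0.0,"az": 0.0},
])

```text
clock: 10.4
position: [593.9, -64.0, 30.6]
ee_rot: [0.995, -0.096, 0.001, -0.0]
contact_force: [-1.5, 1.3, 3.0]
gripper_width: -0.1
grasp_force: 1.7
```

Call:
send_rows([
  {"gripper": 1.0,"x": 0.0,"y": 0.0,"z": 0.2,"ax": 0.0,"ay": 0.0,"az": 0.0},
  {"gripper": 1.0,"x": 0.0,"y": 0.0,"z": 0.1,"ax": 0.0,"ay": 0.0,"az": 0.0},
  {"gripper": 1.0,"x": 0.0,"y": 0.0,"z": 0.0,"ax": 0.0,"ay": 0.0,"az": 0.0},
])

```text
clock: 10.65
position: [593.8, -64.1, 28.3]
ee_rot: [0.995, -0.096, 0.001, 0.0]
contact_force: [-1.7, 1.4, 7.4]
gripper_width: 0.2
grasp_force: 4.0
```

Call:
send_rows([
  {"gripper": 1.0,"x": 0.0,"y": 0.0,"z": 0.15,"ax": 0.0,"ay": 0.0,"az": 0.0},
  {"gripper": 1.0,"x": 0.0,"y": 0.0,"z": 0.0,"ax": 0.0,"ay": 0.0,"az": 0.0},
])

```text
clock: 10.82
position: [593.9, -64.1, 28.1]
ee_rot: [0.995, -0.096, 0.001, 0.0]
contact_force: [-4.6, 1.8, 14.6]
gripper_width: 0.1
grasp_force: 7.5
```

Call:
send_rows([
  {"gripper": 1.0,"x": 0.0,"y": 0.0,"z": 0.15,"ax": 0.0,"ay": 0.0,"az": 0.0},
  {"gripper": 1.0,"x": 0.0,"y": 0.0,"z": 0.0,"ax": 0.0,"ay": 0.0,"az": 0.0},
])

```text
clock: 10.98
position: [594.0, -64.1, 28.0]
ee_rot: [0.995, -0.095, 0.001, 0.0]
contact_force: [-7.0, 2.9, 21.6]
gripper_width: 0.0
grasp_force: 10.9
```

The bar key went fully down. Now I'll release it and go to the timer.

Call:
send_rows([
  {"gripper": 1.0,"x": 0.0,"y": 0.0,"z": -2.0,"ax": 0.0,"ay": 0.0,"az": 0.0},
  {"gripper": 1.0,"x": 0.0,"y": 0.0,"z": -4.0,"ax": 0.0,"ay": 0.0,"az": 0.0},
  {"gripper": 1.0,"x": 0.0,"y": 0.0,"z": -4.0,"ax": 0.0,"ay": 0.0,"az": 0.0},
  {"gripper": 1.0,"x": -1.575,"y": -3.55,"z": -1.0,"ax": 0.0,"ay": 0.0,"az": 0.0},
  {"gripper": 1.0,"x": -1.575,"y": -3.55,"z": -1.0,"ax": 0.0,"ay": 0.0,"az": 0.0},
])

```text
clock: 11.4
position: [576.9, 11.1, 146.2]
ee_rot: [0.995, -0.098, 0.002, -0.001]
contact_force: [0.7, 1.1, 0.0]
gripper_width: 0.3
grasp_force: 0.0
```

Call:
send_rows([
  {"gripper": 1.0,"x": -1.575,"y": -3.55,"z": 0.0,"ax": 0.0,"ay": 0.0,"az": 0.0},
  {"gripper": 1.0,"x": -1.575,"y": -3.55,"z": 0.0,"ax": 0.0,"ay": 0.0,"az": 0.0},
  {"gripper": 1.0,"x": -1.575,"y": -3.55,"z": 0.0,"ax": 0.0,"ay": 0.0,"az": 0.0},
  {"gripper": 1.0,"x": -1.575,"y": -3.55,"z": 0.0,"ax": 0.0,"ay": 0.0,"az": 0.0},
  {"gripper": 1.0,"x": -1.575,"y": -3.55,"z": 0.0,"ax": 0.0,"ay": 0.0,"az": 0.0},
])

```text
clock: 11.82
position: [531.6, 202.3, 143.6]
ee_rot: [0.995, -0.096, -0.0, 0.0]
contact_force: [1.0, 0.4, 0.5]
gripper_width: 0.1
grasp_force: 0.0
```

Call:
send_rows([
  {"gripper": 1.0,"x": -1.575,"y": -3.55,"z": 0.0,"ax": 0.0,"ay": 0.0,"az": 0.0},
  {"gripper": 1.0,"x": -1.575,"y": -3.55,"z": 0.0,"ax": 0.0,"ay": 0.0,"az": 0.0},
  {"gripper": 1.0,"x": -1.575,"y": -3.55,"z": 0.0,"ax": 0.0,"ay": 0.0,"az": 0.0},
  {"gripper": 1.0,"x": -1.575,"y": -3.55,"z": 0.0,"ax": 0.0,"ay": 0.0,"az": 0.0},
  {"gripper": 1.0,"x": 0.0,"y": 0.0,"z": 0.0,"ax": 0.0,"ay": 0.0,"az": 0.0},
])

```text
clock: 12.23
position: [496.8, 358.1, 143.1]
ee_rot: [0.996, -0.093, 0.0, -0.001]
contact_force: [0.4, -0.2, -0.8]
gripper_width: -0.1
grasp_force: 0.0
```

Call:
send_rows([
  {"gripper": 1.0,"x": 0.0,"y": 0.0,"z": 0.0,"ax": 0.0,"ay": 0.0,"az": 0.0},
  {"gripper": 1.0,"x": 0.0,"y": 0.0,"z": 0.0,"ax": 0.0,"ay": 0.0,"az": 0.0},
  {"gripper": 1.0,"x": 0.0,"y": 0.0,"z": 0.0,"ax": 0.0,"ay": 0.0,"az": 0.0},
])

```text
clock: 12.48
position: [498.0, 351.2, 143.6]
ee_rot: [0.995, -0.097, -0.0, 0.0]
contact_force: [1.4, -0.9, -2.1]
gripper_width: 0.1
grasp_force: 0.0
```

Run:
```python
from h import *
import cv2
s=arm.read_state();print(s['position'],s['ee_rot'])
m=arm.camera_model("wrist");T=m['cam_to_world'];im,d=arm.get_image("wrist");cv2.imwrite("pics/w5.png",im[:,:,::-1])
for n in("timer_key","bar_key"):
    for b in arm.boxes_of("wrist",n)[:2]:
        l,t,w,h=b['rect'];print(n,b,wray(T,l+w/2,t+h/2,45).round(1))
```

```text
[497.98862611 351.16279783 143.61211748] [ 9.95304989e-01 -9.67867451e-02 -3.32928541e-04  4.39730753e-04]
timer_key {'rect': [290.3, 212.0, 49.5, 53.3], 'score': 0.66} [496.5 355.4  45. ]
```

View pics/w5.png

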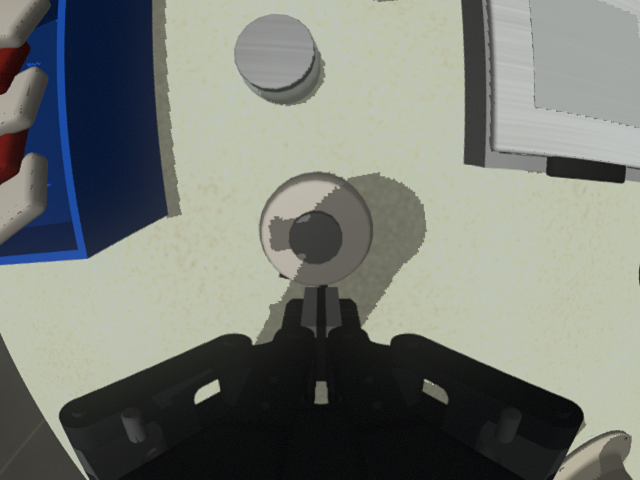

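The timer key is at (316,238) in the wrist view, within 2 mm of the TCP. The clear jar and the blue basket are well clear.

Call:
send_rows([
  {"gripper": 1.0,"x": -0.1,"y": -0.15,"z": 4.0,"ax": 0.0,"ay": 0.0,"az": 0.0},
  {"gripper": 1.0,"x": 0.0,"y": 0.0,"z": 4.0,"ax": 0.0,"ay": 0.0,"az": 0.0},
  {"gripper": 1.0,"x": 0.0,"y": 0.0,"z": 2.2,"ax": 0.0,"ay": 0.0,"az": 0.0},
  {"gripper": 1.0,"x": 0.0,"y": 0.0,"z": 0.6,"ax": 0.0,"ay": 0.0,"az": 0.0},
  {"gripper": 1.0,"x": 0.0,"y": 0.0,"z": 0.0,"ax": 0.0,"ay": 0.0,"az": 0.0},
])

```text
clock: 13.05
position: [496.9, 352.4, 34.4]
ee_rot: [0.995, -0.097, -0.001, 0.002]
contact_force: [0.3, 0.6, -0.2]
gripper_width: 0.2
grasp_force: 0.0
```

Call:
send_rows([
  {"gripper": 1.0,"x": 0.0,"y": 0.0,"z": 0.0,"ax": 0.0,"ay": 0.0,"az": 0.0},
  {"gripper": 1.0,"x": 0.0,"y": 0.0,"z": 0.3,"ax": 0.0,"ay": 0.0,"az": 0.0},
  {"gripper": 1.0,"x": 0.0,"y": 0.0,"z": 0.2,"ax": 0.0,"ay": 0.0,"az": 0.0},
  {"gripper": 1.0,"x": 0.0,"y": 0.0,"z": 0.2,"ax": 0.0,"ay": 0.0,"az": 0.0},
  {"gripper": 1.0,"x": 0.0,"y": 0.0,"z": 0.0,"ax": 0.0,"ay": 0.0,"az": 0.0},
])

```text
clock: 13.47
position: [497.4, 354.1, 29.5]
ee_rot: [0.995, -0.096, 0.0, -0.0]
contact_force: [0.1, -1.0, 0.1]
gripper_width: 0.1
grasp_force: 0.0
```

Call:
send_rows([
  {"gripper": 1.0,"x": 0.0,"y": 0.0,"z": 0.1,"ax": 0.0,"ay": 0.0,"az": 0.0},
  {"gripper": 1.0,"x": 0.0,"y": 0.0,"z": 0.1,"ax": 0.0,"ay": 0.0,"az": 0.0},
  {"gripper": 1.0,"x": 0.0,"y": 0.0,"z": 0.0,"ax": 0.0,"ay": 0.0,"az": 0.0},
])

```text
clock: 13.72
position: [497.2, 354.0, 26.9]
ee_rot: [0.995, -0.096, -0.0, 0.0]
contact_force: [0.2, -0.3, 0.4]
gripper_width: 0.2
grasp_force: 0.0
```

Call:
send_rows([
  {"gripper": 1.0,"x": 0.0,"y": 0.0,"z": 0.2,"ax": 0.0,"ay": 0.0,"az": 0.0},
  {"gripper": 1.0,"x": 0.0,"y": 0.0,"z": 0.2,"ax": 0.0,"ay": 0.0,"az": 0.0},
  {"gripper": 1.0,"x": 0.0,"y": 0.0,"z": 0.0,"ax": 0.0,"ay": 0.0,"az": 0.0},
])

```text
clock: 13.97
position: [497.3, 354.1, 22.8]
ee_rot: [0.995, -0.096, 0.0, -0.0]
contact_force: [-0.2, -0.3, 2.1]
gripper_width: 0.0
grasp_force: 0.8
```

Call:
send_rows([
  {"gripper": 1.0,"x": 0.0,"y": 0.0,"z": 0.2,"ax": 0.0,"ay": 0.0,"az": 0.0},
  {"gripper": 1.0,"x": 0.0,"y": 0.0,"z": 0.1,"ax": 0.0,"ay": 0.0,"az": 0.0},
  {"gripper": 1.0,"x": 0.0,"y": 0.0,"z": 0.0,"ax": 0.0,"ay": 0.0,"az": 0.0},
])

```text
clock: 14.22
position: [497.4, 354.1, 20.1]
ee_rot: [0.995, -0.096, 0.0, -0.0]
contact_force: [-0.2, 0.2, 2.9]
gripper_width: -0.1
grasp_force: 1.6
```

Call:
send_rows([
  {"gripper": 1.0,"x": 0.0,"y": 0.0,"z": 0.15,"ax": 0.0,"ay": 0.0,"az": 0.0},
  {"gripper": 1.0,"x": 0.0,"y": 0.0,"z": 0.0,"ax": 0.0,"ay": 0.0,"az": 0.0},
])

```text
clock: 14.38
position: [497.4, 354.1, 18.7]
ee_rot: [0.995, -0.096, 0.0, -0.0]
contact_force: [-0.8, -0.7, 4.2]
gripper_width: -0.2
grasp_force: 2.0
```

Call:
send_rows([
  {"gripper": 1.0,"x": 0.0,"y": 0.0,"z": 0.15,"ax": 0.0,"ay": 0.0,"az": 0.0},
  {"gripper": 1.0,"x": 0.0,"y": 0.0,"z": 0.0,"ax": 0.0,"ay": 0.0,"az": 0.0},
])

```text
clock: 14.55
position: [497.4, 354.1, 17.4]
ee_rot: [0.995, -0.096, 0.0, -0.0]
contact_force: [-1.7, -0.9, 5.3]
gripper_width: -0.0
grasp_force: 2.4
```

Call:
send_rows([
  {"gripper": 1.0,"x": 0.0,"y": 0.0,"z": 0.15,"ax": 0.0,"ay": 0.0,"az": 0.0},
  {"gripper": 1.0,"x": 0.0,"y": 0.0,"z": 0.0,"ax": 0.0,"ay": 0.0,"az": 0.0},
])

```text
clock: 14.72
position: [497.5, 354.1, 17.2]
ee_rot: [0.995, -0.096, 0.0, -0.0]
contact_force: [-3.9, -1.9, 11.6]
gripper_width: 0.1
grasp_force: 5.9
```

Timer key bottomed out. I'll release it and check everything.

Call:
send_rows([
  {"gripper": 1.0,"x": 0.0,"y": 0.0,"z": -1.0,"ax": 0.0,"ay": 0.0,"az": 0.0},
  {"gripper": 1.0,"x": 0.0,"y": 0.0,"z": -3.0,"ax": 0.0,"ay": 0.0,"az": 0.0},
  {"gripper": 1.0,"x": 0.0,"y": 0.0,"z": -4.0,"ax": 0.0,"ay": 0.0,"az": 0.0},
  {"gripper": 1.0,"x": 0.0,"y": 0.0,"z": -4.0,"ax": 0.0,"ay": 0.0,"az": 0.0},
  {"gripper": 1.0,"x": 0.0,"y": 0.0,"z": 0.0,"ax": 0.0,"ay": 0.0,"az": 0.0},
])

```text
clock: 15.13
position: [501.4, 357.3, 144.4]
ee_rot: [0.995, -0.095, 0.006, -0.006]
contact_force: [1.9, 0.4, 0.3]
gripper_width: 0.1
grasp_force: 0.0
```

Run:
```python
from h import *
import cv2
print(arm.read_state()['position'])
o=np.array([523.5,-50.6]);ex=np.array([.983,-.18]);ey=np.array([.18,.983])
im,d=arm.get_image("side");C=cloud("side",d);z=C[...,2];L=np.stack([(C[...,:2]-o)@ex,(C[...,:2]-o)@ey],-1)
for n,a,b,lo,hi in(("rock near",-22,0,5,14),("rock far",20,0,5,14),("bar",70,0,7,25),("sq",130,0,7,7),("lid front",-12,160,8,60)):
    w=(abs(L[...,0]-a)<lo)&(abs(L[...,1]-b)<hi)&(d>0)&(z<150);print(n,w.sum(),np.median(z[w]).round(1))
d0=np.load("pics/side0.npz")
m=(abs(C[...,0]-497)<25)&(abs(C[...,1]-352)<25)&(z>42)&(z<55);print("tkey",C[m].mean(0).round(1),m.sum())
cv2.imwrite("pics/s6.png",im[:,:,::-1])
```

```text
[501.35402555 357.29364759 144.43346344]
rock near 90 57.8
rock far 68 64.8
bar 139 58.4
sq 36 58.8
lid front 308 55.3
tkey [496.8 350.9  46.9] 172
```

View pics/s6.png

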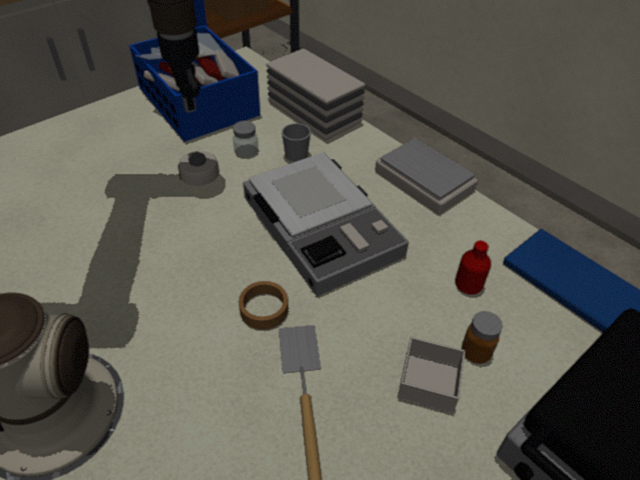

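The picture shows the lid shut, the rocker on (322,250), the keys up, the timer in place at (198,167) and everything else unmoved. Handing in.

```bash
python3 -c "
from bench import arm
print(arm.job_done())"
```

```text
the job is handed in; nothing more can be done
None
```

I turned the rocker on, shut the lid fully, then pressed and released the bar key and the timer key, in that order; the last images show both keys back up and nothing else visibly moved, and the job is handed in (no verdict was returned).

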